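# Twist-lock a rail stop against a column bracket

## Task

Take the winged rail stop out of the parts block and lower its T-foot into the slot of the aluminium bar until its collar sits flat on the bar, feeling for the slot without forcing it. Bring the collar up against the column bracket without shoving the bracket along, and give the stop a quarter turn so that its foot locks crosswise under the slot. Let go of it there, and leave the other things where they are.

Things in the scene. Friction and masses are not known exactly. Their poses are not given: they have to be found in the camera images.
- stop: steel rail stop, about 120 g, 56 mm high. From below: T-foot 24 x 9.5 x 6 mm (z 0 to 6), round neck 9 mm thick (z 6 to 14), round collar 36 mm wide (z 14 to 24), wing grip (z 24 to 56). Long sides of foot and wing both lie along its x; z is up. Origin: centre of the foot's underside. It starts upright in a pocket of the parts block, foot in the pocket, collar resting on the block, at any yaw
- stop_wing (a point): centre of the stop's wing grip, 40 mm above the foot's underside; the wing is 34 mm long (x), 12 mm thick (y), 32 mm high; axes as the stop's
- rail: fixed steel cradle 130 x 340 mm with the slotted aluminium bar lying in it between two guide strips 26 mm high. Origin: centre of the cradle's underside; y runs along the slot, x across it, z up. The bar sits shifted sideways by an unmeasured amount, up to 12 mm either way along x (slot still parallel to y), and is held stiffly: this pose is the cradle's, so the slot must be seen or felt for
- rail_top (a point): cradle's centre at the height of the bar's top, 28 mm above its underside; axes as the cradle's. Bar 60 x 280 mm; slot along its middle, 11.4 mm wide between lips 6 mm thick, 34 mm wide and 11 mm high beneath. With the collar seated the stop's origin is 14 mm below this point and the foot turns freely either way under the lips. Over 60 N between stop and rail or bracket mars them
- bracket_face (a point): middle of the upper edge of the white column bracket's foot, on the face the collar must touch: flat, 118 mm wide, looking along the cradle's +y, 1 to 8 mm above the bar's top. Axes as the cradle's. The bracket slides stiffly along y (about 12 N moves it); it must not be shoved more than 4 mm
- bracket_post (a point): top of the bracket's upright, 50 mm wide, 112 mm behind the face (-y) and 156 mm above the cradle's underside; a steel column 20 mm wide stands 23 mm behind it, up to 177 mm. The bracket's foot is a plate reaching from the face to 120 mm in -y
- block: fixed white plastic parts block, 66 x 170 x 30 mm; origin: centre of its underside. Two square pockets 28 mm wide go through it, at y = -48 and +48 mm; the stop stands in one and the plug in the other
- plug: a look-alike steel plug standing in the other pocket of the parts block: round 24 mm knob and a round foot, no wing. Not needed. Origin: centre of its underside
- beaker: glass beaker, 68 mm wide, 85 mm tall, bystander; origin: centre of underside
- reagent: glass reagent bottle with blue cap, 80 mm wide, 160 mm tall, bystander; origin: centre of underside
- jar: amber jar, 56 mm wide, 75 mm tall, bystander; origin: centre of underside
- wrench: steel wrench, 150 mm long, lying, bystander
- driver: screwdriver, 170 mm long, lying, bystander
- timer: white lab timer, 65 x 75 x 18 mm, lying flat, bystander; origin: centre of underside

How it is judged:
On the way, in this order (a step that is already met when the one before it is completed fails the run):
1. the T-foot is down in the slot, lengthwise, with the collar near the bar (within 4 mm) (x of stop in the frame of rail between -0.017 and 0.017 m and y of stop in the frame of rail between -0.135 and 0.135 m and z of stop in the frame of rail between 0.0115 and 0.018 m and angle between the x axis of stop and the y axis of rail, either way round below 0.35 rad), for 0.1 s.
2. the stop has been turned crosswise in the slot (x of stop in the frame of rail between -0.017 and 0.017 m and y of stop in the frame of rail between -0.135 and 0.135 m and z of stop in the frame of rail between 0.0115 and 0.018 m and angle between the x axis of stop and the x axis of rail, either way round below 0.26 rad), for 0.2 s.
At the end, for the whole second after the job is handed in: the stop stands upright (within 0.1 rad) in the slot, collar on the bar (within 2 mm), foot crosswise to the slot within 0.26 rad, collar within 2.5 mm of the bracket's face, bracket moved less than 4 mm, released and at rest (x of stop in the frame of rail between -0.017 and 0.017 m and y of stop in the frame of rail between -0.135 and 0.135 m and z of stop in the frame of rail between 0.0115 and 0.0158 m and angle between the x axis of stop and the x axis of rail, either way round below 0.26 rad and angle between stop's own z axis and vertical below 0.1 rad and y of stop in the frame of bracket_face between 0.015 and 0.0205 m and distance of bracket_face from where it was at the start of the episode below 0.004 m and linear speed of stop below 0.01 m/s); the robot touches nothing.
It fails at once if the stop is forced: over 60 N between the stop and the rail, bar or bracket (contact force between stop and rail above 60 N).
It fails at once if the bracket is shoved more than 4 mm (distance of bracket_face from where it was at the start of the episode above 0.004 m).
It fails at once if another thing on the table is moved more than 25 mm (distance of any of plug, beaker, reagent, jar, wrench, driver, timer from where it was at the start of the episode above 0.025 m).
It also fails if it takes over 67 s, if anything falls off the work surface, if the arm or the gripper's body presses on something with over 40 N, if the wrist force passes 120 N, or if a joint passes its speed limit or range.

## Robot

A 6-joint arm with a two-finger parallel gripper is mounted at the origin on the work surface. World frame = base frame: x ahead of the robot, y to its left, z up, the work surface at z = 0. Lengths are in m, angles in rad, forces in N, time in s.
With the tool pointing down it reaches from about 0.375 to 0.9 m from the base axis. Payload 3.1 kg.
Tool frame: the origin (TCP) lies midway between the tips of the shut fingers; the grasp point (between the pads) lies 19 mm behind it (manip.grasp_offset is the distance from the TCP to the grasp point, in m); z points along the fingers, y is the line along which they close (so a half turn about z gives the same grasp; the last joint's range is limited). The gripper opens to 85 mm and grips with 20 to 120 N. Pads are 22 mm wide; open, the fingers measure 114 mm over their backs; the gripper's body (76 mm by 85 mm) begins 54 mm behind the grasp point. The pads swing forward as they close: fully open they stand 13 mm farther back than shut.
Start: joints at [-1.365, 0.527, 1.433, -0, 1.181, -0.178], TCP at [0.235, -0.579, 0.231] pointing down, gripper open.
Joint ranges: [-3.08, 3.08], [-0.75, 2.2], [0.22, 2.44], [-1.43, 4.57], [0, 2.65], [-2.85, 2.85]. Speed limits (rad/s): [2.79, 2.79, 3.14, 3.14, 3.14, 3.14].

## Interface

Orientations are given as a unit quaternion [x, y, z, w].
In Python, from station import sensors, cams, order, manip gives the robot as it stands.
- The arm moves only by the tool move_arm, never from a script. Its argument "targets" is a list of rows, each an object of numbers: "dx", "dy", "dz": the shift along the world's x, y, z normalised to -1 to 1, where 1 is 25 mm; "rx", "ry", "rz": the turn, a rotation vector about the world's x, y, z normalised to -1 to 1, where 1 is 30 degrees. A call has exactly 10 rows; each row shifts and turns the commanded pose from where the row before left it; what a row does not reach is not made up. A row lasts 1/8 s, in which the tool goes at most 62.5 mm and 10.7 degrees, less where a joint would pass 70% of its speed; a pose out of reach is approached as far as the arm can. A call with a number of a shift or a turn outside -1 to 1 is refused whole. A call with a gripper value outside its range is refused whole. "claw" is the opening in per cent of the stroke, from 0 (shut) to 100 (fully open), set as the call begins (left out, the last holds). The fingers move at their own pace and stop on an object; "newtons" is the grip in N (left out, the last holds). Time passes only in rows, so rows that do not move let the fingers close, or fill a call up. It gives the time, the measured TCP pose, the force, the opening and the grip force at its end, in the units of the state.
- sensors.sense(): the state, without advancing time (a new reading comes with each control period).
- cams.snapshot(name): name is "scene" or "side" or "wrist"; returns the picture (480x640x3 uint8, red, green, blue); there is no depth.
- cams.camera_model(name): a dict with "fx", "fy", "cx", "cy" (pixels), "distortion" ([k1, k2, p1, p2, k3] as OpenCV has them; the pictures are not rectified), "extrinsics" (4x4, takes a point from world to camera coordinates). Camera axes: x right, y down, z forward; pixel columns grow to the right and rows downward; lengths in m; the calibration is good to about 2 mm. A picture is of the moment at which its call begins: read the wrist's pose just before it. camera_model takes no time and is no camera call; for the wrist camera it gives the pose at the moment of the call.
- order.sign_off(): hands the job in; it is judged then, once.
The state is a dict: "t": time; "q": joint angles; "qd": joint speeds; "tau": joint torques, N m; "tcp_pos": TCP position; "tool_rot": TCP orientation; "force": force on the tool from outside, world axes, zero at the start; "ft_torque": the same for the moment, N m; "finger_gap": opening from 0.0 (shut) to 1.0 (fully open); "gripper_force": force on a finger pad.
Only numpy, scipy, OpenCV 4.12 (cv2) and the standard library are available. Lean on these libraries where they do the work, as an engineer would, in place of code of your own. Each camera call takes 0.05 s, during which the arm holds its last target. There are 200 camera calls.

## Working session

There is one attempt and no reset: what is moved stays moved. The work goes in short steps, Python scripts to look and compute and a tool call to move; the robot and the scene stay as the last step left them, time stands still between calls to the robot, and variables do not carry over. Pictures are saved under pics/ and viewed, at most 10 in all, crops included, and the job is handed in when it is done.

Besides the shell and the picture viewer there is one more tool, called after "Emit:" by a JSON object that holds its "op" and its "data". move_arm: Moves the arm, as the interface text tells. Scaled input: -1 to 1 covers 25 mm each way for a shift and 30 degrees each way for a turn. Its arguments: {"type":"object","properties":{"targets":{"type":"array"},"claw":{"type":"number"},"newtons":{"type":"number"}},"required":["targets"]}

```bash
ls; mkdir -p pics; python3 - <<'E'
from station import sensors,cams,order,manip
import cv2
print(sensors.sense()); print(manip.grasp_offset)
for n in ["scene","side","wrist"]:
    m=cams.camera_model(n); print(n,m)
    cv2.imwrite(f"pics/{n}0.png",cams.snapshot(n)[:,:,::-1])
E
```

```text
pics
{'t': 0.0, 'q': array([-1.36449717e+00,  5.28481274e-01,  1.43393233e+00, -8.09643709e-06,
        1.18141947e+00, -1.78500004e-01]), 'qd': array([ 0.00121449, -0.00090828,  0.00256528, -0.0024258 ,  0.00012737,
        0.00040018]), 'tau': array([ 1.96327160e-04, -4.42346406e+01, -1.78026474e+01, -2.83698309e-04,
        8.34082573e-03, -7.58068275e-07]), 'tcp_pos': array([ 0.23447947, -0.57855072,  0.23031481]), 'tool_rot': array([ 9.81547315e-01,  1.91216141e-01, -1.93130640e-05, -1.12005060e-03]), 'force': array([-0.02484959, -0.17396603,  0.13850048]), 'ft_torque': array([-0.0019483 , -0.00871075,  0.01506556]), 'gripper_force': 0.0, 'finger_gap': 0.9994877349993688}
0.0187
scene {'fx': 592.5372094190876, 'fy': 592.5372094190876, 'cx': 326.5181051396769, 'cy': 240.11731560528818, 'distortion': array([-0.12697469,  0.        ,  0.        ,  0.        ,  0.        ]), 'extrinsics': array([[ 0.05553029,  0.99838673, -0.0118459 , -0.1418449 ],
       [ 0.56110223, -0.0410177 , -0.8267296 , -0.2028587 ],
       [-0.82588175,  0.03926177, -0.56247475,  1.9880265 ],
       [ 0.   
[... 259 characters left out ...]
rray([[-0.9053982 , -0.42456112, -0.00139789,  0.54585357],
       [-0.26992267,  0.57815903, -0.76998305,  0.19369752],
       [ 0.32771307, -0.69676394, -0.63806281,  1.26330594],
       [ 0.        ,  0.        ,  0.        ,  1.        ]])}
wrist {'fx': 376.5972345815532, 'fy': 376.5972345815532, 'cx': 317.8513675633118, 'cy': 236.34308379140722, 'distortion': array([-0.04499097,  0.        ,  0.        ,  0.        ,  0.        ]), 'extrinsics': array([[ 0.3740449 , -0.92740924, -0.00158304, -0.62466764],
       [-0.88765611, -0.35850494,  0.28903433, -0.03520878],
       [-0.26862063, -0.10670662, -0.95731742,  0.37960974],
       [ 0.        ,  0.        ,  0.        ,  1.        ]])}
```

View pics/scene0.png

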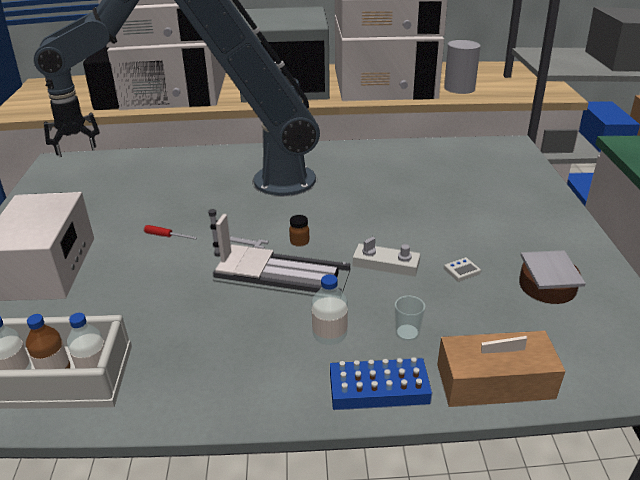

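View pics/side0.png

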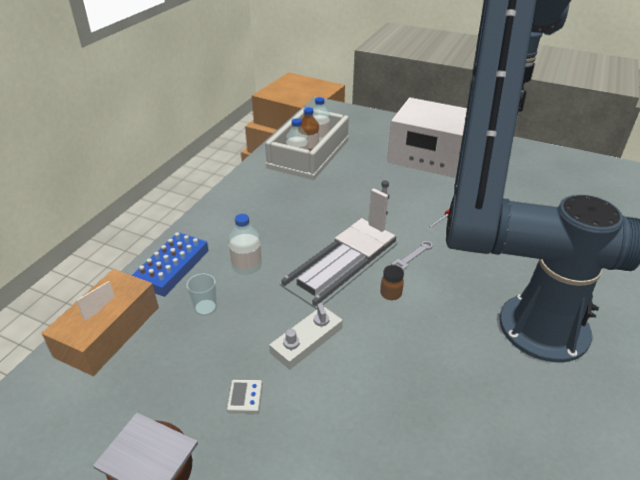

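The scene view shows the rail at about (285,270), with the bracket at its left end. The parts block is at (386,258), with the winged stop at (369,247) and the plug at (405,252). The side view shows the stop at (321,315), the plug at (291,338), and the rail from (300,280) to (380,235). Next I'll take enlarged crops.

```bash
cat > h.py <<'E'
import numpy as np, cv2
from station import sensors,cams,order,manip
def K(m): return np.array([[m['fx'],0,m['cx']],[0,m['fy'],m['cy']],[0,0,1]])
def unproj(m,px,z):
    "pixels -> world points on plane z"
    p=cv2.undistortPoints(np.array(px,float).reshape(-1,1,2),K(m),m['distortion']).reshape(-1,2)
    E=m['extrinsics'];R=E[:3,:3];c=-R.T@E[:3,3]
    d=np.c_[p,np.ones(len(p))]@R
    return c+d*((np.asarray(z)-c[2])/d[:,2])[:,None]
def proj(m,P):
    E=m['extrinsics']
    return cv2.projectPoints(np.array(P,float).reshape(-1,1,3),cv2.Rodrigues(E[:3,:3])[0],E[:3,3],K(m),m['distortion'])[0].reshape(-1,2)
def crop(img,x0,y0,w,h,s,step=20):
    c=cv2.resize(img[y0:y0+h,x0:x0+w],None,fx=s,fy=s,interpolation=cv2.INTER_CUBIC).copy()
    for x in range(-(-x0//step)*step,x0+w,step): cv2.putText(c,str(x),((x-x0)*s,10),0,.35,(0,0,255),1); cv2.line(c,((x-x0)*s,12),((x-x0)*s,18),(0,0,255),1)
    for y in range(-(-y0//step)*step,y0+h,step): cv2.putText(c,str(y),(0,(y-y0)*s+4),0,.35,(0,0,255),1); cv2.line(c,(24,(y-y0)*s),(30,(y-y0)*s),(0,0,255),1)
    return c
E
python3 - <<'E'
from h import *
a=crop(cv2.imread("pics/scene0.png"),205,205,220,90,3,10)
b=crop(cv2.imread("pics/side0.png"),265,180,145,115,4,10)
cv2.imwrite("pics/c1.png",a);
c=crop(cv2.imread("pics/side0.png"),260,180,150,190,3,10)
H=max(a.shape[0],c.shape[0])
cv2.imwrite("pics/c2.png",crop(cv2.imread("pics/side0.png"),255,175,160,195,3,10))
E
```

```text
(no output)
```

View pics/c1.png

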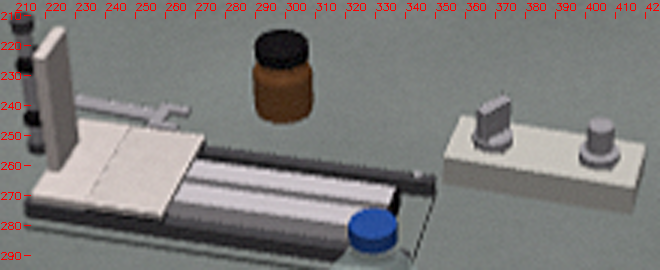

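View pics/c2.png

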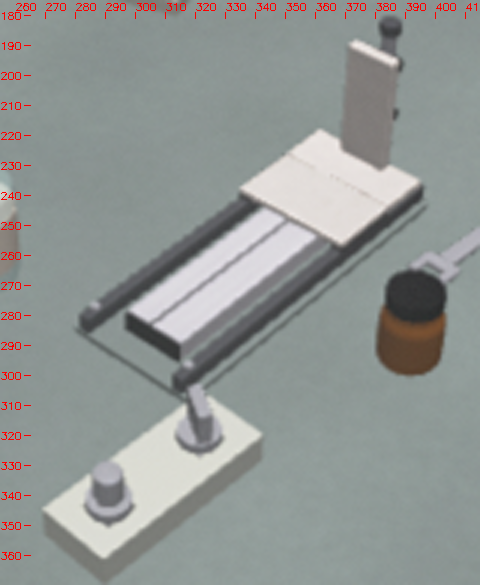

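```bash
python3 - <<'E'
from h import *
np.set_printoptions(precision=4,suppress=True)
s=cams.camera_model("side");c=cams.camera_model("scene")
print("block side",unproj(s,[(269.3,345),(289.7,361),(342.3,320),(326.7,306.7)],.03))
print("block scene",unproj(c,[(359,244),(353,256),(416.7,266),(420,252.3)],.03))
print("collar",unproj(s,[(321.3,319.7)],.04),unproj(c,[(369.3,250.7)],.04))
print("face side",unproj(s,[(335,237.7),(369,256.7)],.033)); print("scene",unproj(c,[(273.3,250),(259.3,277.7)],.033))
print("bar end side L,slot,R",unproj(s,[(297,280),(305.7,283.3),(315.7,290)],.028), "slot at face",unproj(s,[(349.5,248.5)],.028))
print("scene bar end R",unproj(c,[(337.3,267.3)],.028))
print("cradle corners side",unproj(s,[(281,284.5),(318,308.5)],.0))
print("plug",unproj(s,[(290,340)],.045))
E
```

```text
block side [[0.551  0.3435 0.03  ]
 [0.4897 0.3637 0.03  ]
 [0.433  0.2059 0.03  ]
 [0.4833 0.1823 0.03  ]]
block scene [[0.4397 0.2067 0.03  ]
 [0.4943 0.1852 0.03  ]
 [0.5505 0.3458 0.03  ]
 [0.4906 0.3657 0.03  ]]
collar [[0.4739 0.2341 0.04  ]] [[0.4873 0.2292 0.04  ]]
face side [[ 0.5683 -0.0643  0.033 ]
 [ 0.4551 -0.0287  0.033 ]]
scene [[ 0.4556 -0.0263  0.033 ]
 [ 0.5749 -0.0594  0.033 ]]
bar end side L,slot,R [[0.59   0.1273 0.028 ]
 [0.5648 0.1289 0.028 ]
 [0.532  0.14   0.028 ]] slot at face [[ 0.5166 -0.0438  0.028 ]]
scene bar end R [[0.5384 0.1404 0.028 ]]
cradle corners side [[0.6337 0.1336 0.    ]
 [0.5115 0.1704 0.    ]]
plug [[0.5096 0.3223 0.045 ]]
```

Emit:
{"op": "move_arm", "data": {"targets": [{"dx":1,"dy":1,"dz":0.1},{"dx":1,"dy":1,"dz":0.1},{"dx":1,"dy":1,"dz":0.1},{"dx":1,"dy":1,"dz":0.1},{"dx":1,"dy":1,"dz":0.1},{"dx":1,"dy":1,"dz":0.1},{"dx":1,"dy":1,"dz":0.1},{"dx":1,"dy":1,"dz":0.1},{"dx":1,"dy":1,"dz":0.1},{"dx":1,"dy":1,"dz":0.1}]}}

```text
schema error: expected keys dx, dy, dz, rx, ry, rz
```

Emit:
{"op": "move_arm", "data": {"targets": [{"dy":1},{"dy":1},{"dy":1},{"dy":1},{"dy":1},{"dy":1},{"dy":1},{"dy":1},{"dy":1},{"dy":1}]}}

```text
schema error: expected keys dx, dy, dz, rx, ry, rz
```

Emit:
{"op": "move_arm", "data": {"targets": [{"dy":1},{"dy":1},{"dy":1},{"dy":1},{"dy":1},{"dy":1},{"dy":1},{"dy":0.5},{},{}]}}

```text
schema error: expected keys dx, dy, dz, rx, ry, rz
```

```bash
python3 - <<'E'
from h import *
import pickle
s=sensors.sense();m=cams.camera_model("wrist");im=cams.snapshot("wrist")[:,:,::-1].copy()
cv2.imwrite("pics/w1.png",im);pickle.dump(m,open("w1.pkl","wb"))
print(s['t'],s['q'],s['tcp_pos'],s['tool_rot'],s['force'])
print(proj(m,[[.478,.229,.03],[.5133,-.0455,.033],[.5648,.1289,.028]]))
E
```

```text
0.15 [-1.36447393e+00  5.28295313e-01  1.43360618e+00 -1.88994857e-05
  1.18141338e+00 -1.78508125e-01] [ 0.2345289  -0.5787317   0.23053277] [ 9.81544177e-01  1.91233595e-01 -2.07136505e-05 -8.60907592e-04] [ 0.18577721  0.21495613 -0.37643015]
[[  97.16777283   57.72685782]
 [-120.77470925 -285.74443707]
 [  90.90821084   -8.28106063]]
```

View pics/w1.png

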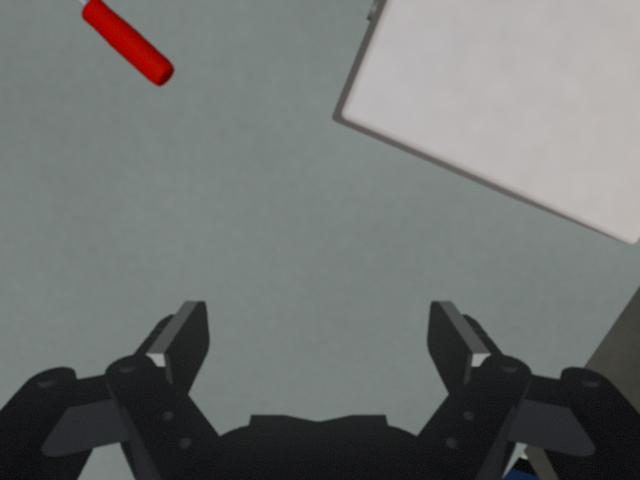

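The wrist view at the start shows only the fingers along the bottom, the screwdriver at (130,40) and the instrument. Every row needs all its keys, so I'll resend the moves in full.

Emit:
{"op": "move_arm", "data": {"targets": [{"dx":1,"dy":1,"dz":0.1,"rx":0,"ry":0,"rz":0},{"dx":1,"dy":1,"dz":0.1,"rx":0,"ry":0,"rz":0},{"dx":1,"dy":1,"dz":0.1,"rx":0,"ry":0,"rz":0},{"dx":1,"dy":1,"dz":0.1,"rx":0,"ry":0,"rz":0},{"dx":1,"dy":1,"dz":0.1,"rx":0,"ry":0,"rz":0},{"dx":1,"dy":1,"dz":0.1,"rx":0,"ry":0,"rz":0},{"dx":1,"dy":1,"dz":0.1,"rx":0,"ry":0,"rz":0},{"dx":1,"dy":1,"dz":0.1,"rx":0,"ry":0,"rz":0},{"dx":1,"dy":1,"dz":0.1,"rx":0,"ry":0,"rz":0},{"dx":1,"dy":1,"dz":0.1,"rx":0,"ry":0,"rz":0}]}}

```text
t: 1.45
tcp_pos: [0.4853, -0.3283, 0.2562]
tool_rot: [0.982, 0.191, -0.0, -0.0]
force: [-0.3, 0.5, -0.3]
finger_gap: 0.998
gripper_force: 0.0
```

Emit:
{"op": "move_arm", "data": {"targets": [{"dx":0,"dy":1,"dz":0,"rx":0,"ry":0,"rz":0},{"dx":0,"dy":1,"dz":0,"rx":0,"ry":0,"rz":0},{"dx":0,"dy":1,"dz":0,"rx":0,"ry":0,"rz":0},{"dx":0,"dy":1,"dz":0,"rx":0,"ry":0,"rz":0},{"dx":0,"dy":1,"dz":0,"rx":0,"ry":0,"rz":0},{"dx":0,"dy":1,"dz":0,"rx":0,"ry":0,"rz":0},{"dx":0,"dy":1,"dz":0,"rx":0,"ry":0,"rz":0},{"dx":0,"dy":1,"dz":0,"rx":0,"ry":0,"rz":0},{"dx":0,"dy":1,"dz":0,"rx":0,"ry":0,"rz":0},{"dx":0,"dy":1,"dz":0,"rx":0,"ry":0,"rz":0}]}}

```text
t: 2.7
tcp_pos: [0.4841, -0.0778, 0.2564]
tool_rot: [0.982, 0.191, 0.0, 0.0]
force: [-0.4, 0.2, 0.4]
finger_gap: 1.0
gripper_force: 0.0
```

Emit:
{"op": "move_arm", "data": {"targets": [{"dx":0,"dy":1,"dz":0,"rx":0,"ry":0,"rz":0},{"dx":0,"dy":1,"dz":0,"rx":0,"ry":0,"rz":0},{"dx":0,"dy":1,"dz":0,"rx":0,"ry":0,"rz":0},{"dx":0,"dy":1,"dz":0,"rx":0,"ry":0,"rz":0},{"dx":0,"dy":1,"dz":0,"rx":0,"ry":0,"rz":0},{"dx":0,"dy":1,"dz":0,"rx":0,"ry":0,"rz":0},{"dx":0,"dy":1,"dz":0,"rx":0,"ry":0,"rz":0},{"dx":0,"dy":0.5,"dz":0,"rx":0,"ry":0,"rz":0},{"dx":0,"dy":0,"dz":0,"rx":0,"ry":0,"rz":0},{"dx":0,"dy":0,"dz":0,"rx":0,"ry":0,"rz":0}]}}

```text
t: 3.95
tcp_pos: [0.4846, 0.1077, 0.2563]
tool_rot: [0.982, 0.191, -0.0, 0.0]
force: [-0.4, 0.5, -0.4]
finger_gap: 0.999
gripper_force: 0.0
```

```bash
python3 - <<'E'
from h import *
import pickle
s=sensors.sense();m=cams.camera_model("wrist");im=cams.snapshot("wrist")[:,:,::-1].copy()
cv2.imwrite("pics/w2.png",im);pickle.dump(m,open("w2.pkl","wb"))
print(s['t'],s['q'],s['tcp_pos'],s['tool_rot'],s['force'])
print(proj(m,[[.478,.229,.03],[.5133,-.0455,.033],[.5648,.1289,.028]]))
cv2.imwrite("pics/w2b.png",crop(im,0,0,640,480,1,40))
E
```

```text
3.95 [-6.51320843e-03  3.22080428e-01  1.71807813e+00 -5.19353635e-04
  1.10140435e+00  1.18007187e+00] [0.4845775  0.10770873 0.25633077] [ 9.81581933e-01  1.91041499e-01 -3.11191696e-05  2.29973805e-04] [-0.44488521  0.53919819 -0.43108582]
[[198.45144237 161.75521156]
 [467.1975506  231.73558701]
 [327.92062645 114.90143512]]
```

View pics/w2b.png

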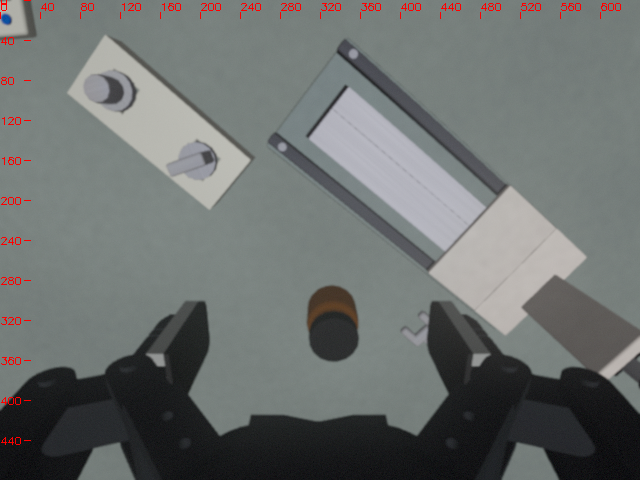

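The wrist view shows the stop at (190,160), with the wing running from about (170,170) to (213,155). The bar's slot runs from (328,112) to (470,225), the bracket face from (510,185) to (428,270), and the jar is at (333,330). One enlarged composite will give closer readings.

```bash
python3 - <<'E'
from h import *
im=cv2.imread("pics/w2.png")
a=crop(im,295,70,230,215,2,10); b=crop(im,155,125,75,85,4,5)
h=max(a.shape[0],b.shape[0]); o=np.zeros((h,a.shape[1]+b.shape[1],3),np.uint8)
o[:a.shape[0],:a.shape[1]]=a;o[:b.shape[0],a.shape[1]:]=b
cv2.imwrite("pics/c3.png",o); print(o.shape)
E
```

```text
(430, 760, 3)
```

View pics/c3.png

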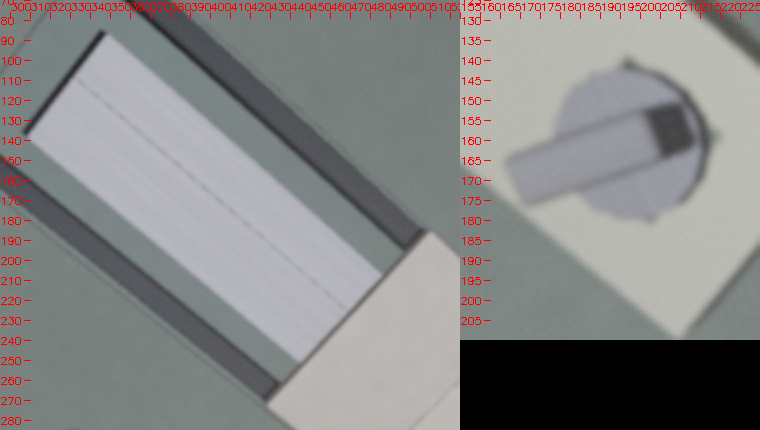

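```bash
python3 - <<'E'
from h import *
import pickle
np.set_printoptions(precision=4,suppress=True)
m=pickle.load(open("w2.pkl","rb"))
A=lambda p:[(295+x/2,70+y/2) for x,y in p]
B=lambda p:[(155+(x-460)/4,125+y/4) for x,y in p]
w=unproj(m,B([(507,160),(532,206),(660,157),(643,108)]),.072);print("wing",w,w.mean(0))
L=(w[2]+w[3]-w[0]-w[1])/2;print("len",np.linalg.norm(L),"yaw",np.degrees(np.arctan2(L[1],L[0])),"thick",np.linalg.norm(w[1]-w[0]))
print("collar",unproj(m,B([(632,143)]),.04))
bar=unproj(m,A([(103,33),(26,132),(300,362),(383,275)]),.028);print("bar",bar)
e=(bar[0]+bar[1])/2;f=(bar[2]+bar[3])/2;print("mid",e,f,"width",np.linalg.norm(bar[0]-bar[1]),"slotyaw",np.degrees(np.arctan2(*(e-f)[1::-1])))
for a,b in((0,3),(1,2)):print(np.degrees(np.arctan2(*(bar[a]-bar[b])[1::-1])))
l=unproj(m,A([(80,82),(346,310)]),.028);print("line",l,np.degrees(np.arctan2(*(l[0]-l[1])[1::-1])))
for z in(.029,.036):
  F=unproj(m,A([(428,230),(266,402)]),z);print("face",F,F.mean(0),np.linalg.norm(F[0]-F[1]),np.degrees(np.arctan2(*(F[0]-F[1])[1::-1])))
E
```

```text
wing [[0.4739 0.2432 0.072 ]
 [0.4663 0.2354 0.072 ]
 [0.4868 0.2124 0.072 ]
 [0.4953 0.2189 0.072 ]] [0.4806 0.2275 0.072 ]
len 0.03160132581493543 yaw -48.45442540444276 thick 0.01089106213117839
collar [[0.4808 0.2271 0.04  ]]
bar [[ 0.5946  0.1226  0.028 ]
 [ 0.5398  0.1392  0.028 ]
 [ 0.4854 -0.0362  0.028 ]
 [ 0.5428 -0.0541  0.028 ]]
mid [0.5672 0.1309 0.028 ] [ 0.5141 -0.0452  0.028 ] width 0.05720116307052801 slotyaw 73.21970219446511
73.6774961755975
72.76071742272096
line [[ 0.5705  0.1241  0.028 ]
 [ 0.5194 -0.0453  0.028 ]] 73.20297610254522
face [[ 0.5716 -0.0636  0.029 ]
 [ 0.4589 -0.0294  0.029 ]] [ 0.5153 -0.0465  0.029 ] 0.11785457482786156 -16.885884794344026
face [[ 0.5713 -0.0598  0.036 ]
 [ 0.4607 -0.0262  0.036 ]] [ 0.516 -0.043  0.036] 0.11562160339363037 -16.88588479434404
```

Emit:
{"op": "move_arm", "data": {"targets": [{"dx":-0.016,"dy":0.48,"dz":-0.4,"rx":0,"ry":0,"rz":0.35},{"dx":-0.016,"dy":0.48,"dz":-0.4,"rx":0,"ry":0,"rz":0.35},{"dx":-0.016,"dy":0.48,"dz":-0.4,"rx":0,"ry":0,"rz":0.35},{"dx":-0.016,"dy":0.48,"dz":-0.4,"rx":0,"ry":0,"rz":0.35},{"dx":-0.016,"dy":0.48,"dz":-0.4,"rx":0,"ry":0,"rz":0.35},{"dx":-0.016,"dy":0.48,"dz":-0.4,"rx":0,"ry":0,"rz":0.35},{"dx":-0.016,"dy":0.48,"dz":-0.4,"rx":0,"ry":0,"rz":0.35},{"dx":-0.016,"dy":0.48,"dz":-0.4,"rx":0,"ry":0,"rz":0.35},{"dx":-0.016,"dy":0.48,"dz":-0.4,"rx":0,"ry":0,"rz":0.35},{"dx":-0.016,"dy":0.48,"dz":-0.4,"rx":0,"ry":0,"rz":0.35}], "claw": 70, "newtons": 40}}

```text
t: 5.25
tcp_pos: [0.4811, 0.2278, 0.156]
tool_rot: [0.444, 0.896, -0.0, 0.0]
force: [0.3, 0.6, -0.3]
finger_gap: 0.704
gripper_force: 0.0
```

Emit:
{"op": "move_arm", "data": {"targets": [{"dx":0,"dy":0,"dz":0,"rx":0,"ry":0,"rz":0.15},{"dx":0,"dy":0,"dz":0,"rx":0,"ry":0,"rz":0},{"dx":0,"dy":0,"dz":0,"rx":0,"ry":0,"rz":0},{"dx":0,"dy":0,"dz":0,"rx":0,"ry":0,"rz":0},{"dx":0,"dy":0,"dz":0,"rx":0,"ry":0,"rz":0},{"dx":0,"dy":0,"dz":0,"rx":0,"ry":0,"rz":0},{"dx":0,"dy":0,"dz":0,"rx":0,"ry":0,"rz":0},{"dx":0,"dy":0,"dz":0,"rx":0,"ry":0,"rz":0},{"dx":0,"dy":0,"dz":0,"rx":0,"ry":0,"rz":0},{"dx":0,"dy":0,"dz":0,"rx":0,"ry":0,"rz":0}]}}

```text
t: 6.5
tcp_pos: [0.4806, 0.2282, 0.1563]
tool_rot: [0.41, 0.912, -0.0, -0.0]
force: [0.4, 0.5, -0.3]
finger_gap: 0.695
gripper_force: 0.0
```

```bash
python3 - <<'E'
from h import *
import pickle
np.set_printoptions(precision=4,suppress=True)
s=sensors.sense();m=cams.camera_model("wrist");im=cams.snapshot("wrist")[:,:,::-1].copy()
pickle.dump(m,open("w3.pkl","wb"));cv2.imwrite("pics/w3.png",im)
p=proj(m,[[.4807,.2273,.072]])[0];print(s['q'],s['tcp_pos'],s['tool_rot'],p)
x,y=(p-[100,75]).astype(int);x=max(x,0);y=max(y,0);print(x,y)
cv2.imwrite("pics/c4.png",crop(im,x,y,200,150,4,10))
E
```

```text
[ 0.2332  0.5095  1.7391 -0.      0.893  -0.4919] [0.4806 0.2282 0.1563] [ 0.4103  0.9119 -0.     -0.    ] [315.627  243.6721]
215 168
```

View pics/c4.png

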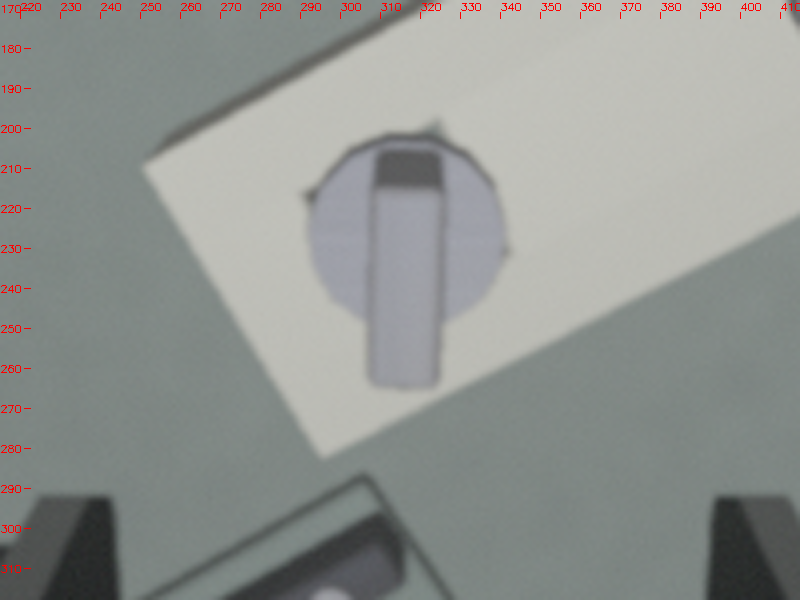

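The crop shows the wing top spanning crop pixels x 370–440 and y 188–388. Its centre is at about image (316,240), aligned with the tool's x and about 2.5 mm along it from my prediction. I'll descend with that correction and grip.

Emit:
{"op": "move_arm", "data": {"targets": [{"dx":-0.0064,"dy":0.004,"dz":-0.45,"rx":0,"ry":0,"rz":0},{"dx":-0.0064,"dy":0.004,"dz":-0.45,"rx":0,"ry":0,"rz":0},{"dx":-0.0064,"dy":0.004,"dz":-0.45,"rx":0,"ry":0,"rz":0},{"dx":-0.0064,"dy":0.004,"dz":-0.45,"rx":0,"ry":0,"rz":0},{"dx":-0.0064,"dy":0.004,"dz":-0.45,"rx":0,"ry":0,"rz":0},{"dx":-0.0064,"dy":0.004,"dz":-0.45,"rx":0,"ry":0,"rz":0},{"dx":-0.0064,"dy":0.004,"dz":-0.45,"rx":0,"ry":0,"rz":0},{"dx":-0.0064,"dy":0.004,"dz":-0.45,"rx":0,"ry":0,"rz":0},{"dx":-0.0064,"dy":0.004,"dz":-0.45,"rx":0,"ry":0,"rz":0},{"dx":-0.0064,"dy":0.004,"dz":-0.45,"rx":0,"ry":0,"rz":0}]}}

```text
t: 7.8
tcp_pos: [0.4791, 0.2293, 0.0431]
tool_rot: [0.41, 0.912, 0.0, 0.0]
force: [0.3, 0.3, 0.9]
finger_gap: 0.701
gripper_force: 0.0
```

Emit:
{"op": "move_arm", "data": {"targets": [{"dx":0,"dy":0,"dz":0,"rx":0,"ry":0,"rz":0},{"dx":0,"dy":0,"dz":0,"rx":0,"ry":0,"rz":0},{"dx":0,"dy":0,"dz":0,"rx":0,"ry":0,"rz":0},{"dx":0,"dy":0,"dz":0,"rx":0,"ry":0,"rz":0},{"dx":0,"dy":0,"dz":0,"rx":0,"ry":0,"rz":0},{"dx":0,"dy":0,"dz":0,"rx":0,"ry":0,"rz":0},{"dx":0,"dy":0,"dz":0,"rx":0,"ry":0,"rz":0},{"dx":0,"dy":0,"dz":0,"rx":0,"ry":0,"rz":0},{"dx":0,"dy":0,"dz":0,"rx":0,"ry":0,"rz":0},{"dx":0,"dy":0,"dz":0,"rx":0,"ry":0,"rz":0}], "claw": 0, "newtons": 50}}

```text
t: 9.05
tcp_pos: [0.4794, 0.2293, 0.0443]
tool_rot: [0.41, 0.912, 0.0, 0.0]
force: [-0.5, 0.3, 4.9]
finger_gap: 0.131
gripper_force: 50.3
```

Emit:
{"op": "move_arm", "data": {"targets": [{"dx":0,"dy":0,"dz":0.25,"rx":0,"ry":0,"rz":0},{"dx":0,"dy":0,"dz":0.3,"rx":0,"ry":0,"rz":0},{"dx":0,"dy":0,"dz":0.3,"rx":0,"ry":0,"rz":0},{"dx":0,"dy":0,"dz":0.3,"rx":0,"ry":0,"rz":0},{"dx":0,"dy":0,"dz":0.3,"rx":0,"ry":0,"rz":0},{"dx":0,"dy":0,"dz":0.3,"rx":0,"ry":0,"rz":0},{"dx":0,"dy":0,"dz":0.3,"rx":0,"ry":0,"rz":0},{"dx":0,"dy":0,"dz":0.3,"rx":0,"ry":0,"rz":0},{"dx":0,"dy":0,"dz":0.3,"rx":0,"ry":0,"rz":0},{"dx":0,"dy":0,"dz":0.3,"rx":0,"ry":0,"rz":0}]}}

```text
t: 10.3
tcp_pos: [0.479, 0.2292, 0.1181]
tool_rot: [0.41, 0.912, 0.0, 0.0]
force: [0.2, -0.2, -1.3]
finger_gap: 0.127
gripper_force: 49.6
```

```bash
python3 - <<'E'
from h import *
np.set_printoptions(precision=4,suppress=True)
import pickle
s=sensors.sense();print(s['force'],s['finger_gap'],s['tcp_pos'],s['ft_torque'])
c=cams.camera_model("scene");sd=cams.camera_model("side");w=pickle.load(open("w2.pkl","rb"))
print("reagent",unproj(c,[(329,283)],.16),unproj(sd,[(242,218)],.16))
print("jar",unproj(c,[(299,220)],.075),unproj(w,[(333,336)],.075))
print("post",unproj(c,[(224,218)],.156))
E
```

```text
[ 0.1641 -0.1718 -1.3034] 0.12700036930413264 [0.479  0.2292 0.1181] [0.0121 0.0093 0.017 ]
reagent [[0.7686 0.1065 0.16  ]] [[0.7496 0.1082 0.16  ]]
jar [[0.3763 0.0459 0.075 ]] [[0.3748 0.0466 0.075 ]]
post [[ 0.4809 -0.1434  0.156 ]]
```

Emit:
{"op": "move_arm", "data": {"targets": [{"dx":0.21,"dy":-0.868,"dz":-0.13,"rx":0,"ry":0,"rz":-0.195},{"dx":0.21,"dy":-0.868,"dz":-0.13,"rx":0,"ry":0,"rz":-0.195},{"dx":0.21,"dy":-0.868,"dz":-0.13,"rx":0,"ry":0,"rz":-0.195},{"dx":0.21,"dy":-0.868,"dz":-0.13,"rx":0,"ry":0,"rz":-0.195},{"dx":0.21,"dy":-0.868,"dz":-0.13,"rx":0,"ry":0,"rz":-0.195},{"dx":0.21,"dy":-0.868,"dz":-0.13,"rx":0,"ry":0,"rz":-0.195},{"dx":0.21,"dy":-0.868,"dz":-0.13,"rx":0,"ry":0,"rz":-0.195},{"dx":0.21,"dy":-0.868,"dz":-0.13,"rx":0,"ry":0,"rz":-0.195},{"dx":0.21,"dy":-0.868,"dz":-0.13,"rx":0,"ry":0,"rz":-0.195},{"dx":0.21,"dy":-0.868,"dz":-0.13,"rx":0,"ry":0,"rz":-0.195}]}}

```text
t: 11.55
tcp_pos: [0.5318, 0.0115, 0.0852]
tool_rot: [0.805, 0.594, 0.0, 0.0]
force: [0.5, 0.1, -1.4]
finger_gap: 0.131
gripper_force: 49.5
```

```bash
python3 - <<'E'
from h import *
import pickle
np.set_printoptions(precision=4,suppress=True)
s=sensors.sense();m=cams.camera_model("wrist");im=cams.snapshot("wrist")[:,:,::-1].copy()
pickle.dump(m,open("w5.pkl","wb"));cv2.imwrite("pics/w5.png",im)
print(s['q'],s['tcp_pos'],s['tool_rot'],s['force'],s['ft_torque'])
cv2.imwrite("pics/c5.png",crop(im,120,0,400,300,2,20))
E
```

```text
[-0.1887  0.627   1.7874  0.      0.7271  0.1106] [0.5318 0.0115 0.0852] [0.8046 0.5938 0.     0.    ] [ 0.4987  0.131  -1.3775] [-0.0253 -0.0284  0.0386]
```

View pics/c5.png

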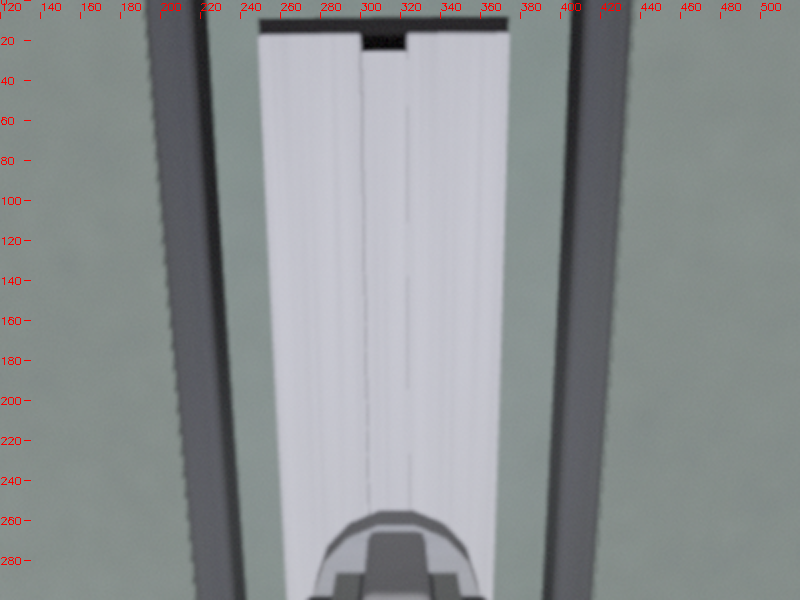

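The crop shows the slot's lips as lines from crop (361,50) to (370,500) and from (408,50) to (411,500). The wing's front edge is centred near (396,533), and the collar front is near (392,512).

```bash
python3 - <<'E'
from h import *
import pickle
np.set_printoptions(precision=5,suppress=True)
m=pickle.load(open("w5.pkl","rb"))
U=lambda p,z:unproj(m,[(120+x/2,y/2) for x,y in p],z)
S=U([(361,50),(370,500),(408,50),(411,500)],.028)
B=U([(259,35),(287,598),(508,33),(493,598)],.028)
ang=lambda a,b:np.degrees(np.arctan2(a[1]-b[1],a[0]-b[0]))
print("slot w",np.linalg.norm(S[0]-S[2]),ang(S[0],S[1]),ang(S[2],S[3]),"bar",np.linalg.norm(B[0]-B[2]),ang(B[0],B[1]),ang(B[2],B[3]))
t=np.array([.5318,.0115]);ty=np.degrees(2*np.arctan2(.5938,.8046));print("tool yaw",ty)
a=np.radians(73.2);u=np.array([np.cos(a),np.sin(a)]);v=np.array([u[1],-u[0]])
for n,p in(("slot",S),("bar",B)):
  for i,j in((0,2),(1,3)):
    c=(p[i]+p[j])/2;print(n,"along",(c[:2]-t)@u,"across",(c[:2]-t)@v)
for n,p,z in(("wing",[(366,535),(427,535)],.113),("collar",[(392,512)],.081)):
  q=U(p,z).mean(0)[:2];print(n,(q-t)@u,(q-t)@v)
E
```

```text
slot w 0.011251136848723036 73.33443590642644 73.44206350761384 bar 0.05940473597680842 73.12040166207515 73.39670427629957
tool yaw 72.85513064470969
slot along 0.11936064679601635 across -0.00039300101080377907
slot along 0.0056592704249489685 across -1.942651348514861e-05
bar along 0.12298574006248954 across -0.0006079949340746931
bar along -0.024567591229993684 across -0.0004567141083084857
wing 0.02875261494931913 0.0017007979325745883
collar 0.021198733002461542 0.0007645932453886107
```

Emit:
{"op": "move_arm", "data": {"targets": [{"dx":-0.015,"dy":0.005,"dz":-0.2,"rx":0,"ry":0,"rz":0.015},{"dx":-0.015,"dy":0.005,"dz":-0.2,"rx":0,"ry":0,"rz":0},{"dx":0,"dy":0,"dz":-0.2,"rx":0,"ry":0,"rz":0},{"dx":0,"dy":0,"dz":-0.2,"rx":0,"ry":0,"rz":0},{"dx":0,"dy":0,"dz":-0.2,"rx":0,"ry":0,"rz":0},{"dx":0,"dy":0,"dz":-0.08,"rx":0,"ry":0,"rz":0},{"dx":0,"dy":0,"dz":-0.04,"rx":0,"ry":0,"rz":0},{"dx":0,"dy":0,"dz":-0.04,"rx":0,"ry":0,"rz":0},{"dx":0,"dy":0,"dz":-0.04,"rx":0,"ry":0,"rz":0},{"dx":0,"dy":0,"dz":-0.04,"rx":0,"ry":0,"rz":0}]}}

```text
t: 12.85
tcp_pos: [0.5308, 0.0125, 0.0541]
tool_rot: [0.801, 0.598, 0.0, 0.0]
force: [0.5, -0.3, -1.0]
finger_gap: 0.13
gripper_force: 49.5
```

Emit:
{"op": "move_arm", "data": {"targets": [{"dx":0,"dy":0,"dz":-0.01,"rx":0,"ry":0,"rz":0},{"dx":0,"dy":0,"dz":-0.01,"rx":0,"ry":0,"rz":0},{"dx":0,"dy":0,"dz":-0.01,"rx":0,"ry":0,"rz":0},{"dx":0,"dy":0,"dz":-0.01,"rx":0,"ry":0,"rz":0},{"dx":0,"dy":0,"dz":-0.01,"rx":0,"ry":0,"rz":0},{"dx":0,"dy":0,"dz":-0.01,"rx":0,"ry":0,"rz":0},{"dx":0,"dy":0,"dz":-0.01,"rx":0,"ry":0,"rz":0},{"dx":0,"dy":0,"dz":-0.01,"rx":0,"ry":0,"rz":0},{"dx":0,"dy":0,"dz":-0.01,"rx":0,"ry":0,"rz":0},{"dx":0,"dy":0,"dz":-0.01,"rx":0,"ry":0,"rz":0}]}}

```text
t: 14.1
tcp_pos: [0.5308, 0.0125, 0.0515]
tool_rot: [0.801, 0.598, -0.0, -0.0]
force: [0.1, 0.1, -1.4]
finger_gap: 0.131
gripper_force: 49.5
```

Emit:
{"op": "move_arm", "data": {"targets": [{"dx":0,"dy":0,"dz":-0.03,"rx":0,"ry":0,"rz":0},{"dx":0,"dy":0,"dz":-0.03,"rx":0,"ry":0,"rz":0},{"dx":0,"dy":0,"dz":-0.03,"rx":0,"ry":0,"rz":0},{"dx":0,"dy":0,"dz":-0.03,"rx":0,"ry":0,"rz":0},{"dx":0,"dy":0,"dz":-0.03,"rx":0,"ry":0,"rz":0},{"dx":0,"dy":0,"dz":-0.03,"rx":0,"ry":0,"rz":0},{"dx":0,"dy":0,"dz":-0.03,"rx":0,"ry":0,"rz":0},{"dx":0,"dy":0,"dz":-0.03,"rx":0,"ry":0,"rz":0},{"dx":0,"dy":0,"dz":-0.03,"rx":0,"ry":0,"rz":0},{"dx":0,"dy":0,"dz":-0.03,"rx":0,"ry":0,"rz":0}]}}

```text
t: 15.35
tcp_pos: [0.5308, 0.0125, 0.044]
tool_rot: [0.801, 0.598, -0.0, -0.0]
force: [-0.7, 0.6, -1.5]
finger_gap: 0.129
gripper_force: 49.5
```

Emit:
{"op": "move_arm", "data": {"targets": [{"dx":0,"dy":0,"dz":-0.01,"rx":0,"ry":0,"rz":0},{"dx":0,"dy":0,"dz":-0.01,"rx":0,"ry":0,"rz":0},{"dx":0,"dy":0,"dz":-0.01,"rx":0,"ry":0,"rz":0},{"dx":0,"dy":0,"dz":-0.01,"rx":0,"ry":0,"rz":0},{"dx":0,"dy":0,"dz":-0.01,"rx":0,"ry":0,"rz":0},{"dx":0,"dy":0,"dz":-0.01,"rx":0,"ry":0,"rz":0},{"dx":0,"dy":0,"dz":-0.01,"rx":0,"ry":0,"rz":0},{"dx":0,"dy":0,"dz":-0.01,"rx":0,"ry":0,"rz":0},{"dx":0,"dy":0,"dz":0,"rx":0,"ry":0,"rz":0},{"dx":0,"dy":0,"dz":0,"rx":0,"ry":0,"rz":0}]}}

```text
t: 16.6
tcp_pos: [0.5308, 0.0125, 0.0423]
tool_rot: [0.801, 0.598, 0.0, 0.0]
force: [-1.1, 0.3, 1.7]
finger_gap: 0.132
gripper_force: 49.9
```

Emit:
{"op": "move_arm", "data": {"targets": [{"dx":-0.0391,"dy":-0.1303,"dz":0.008,"rx":0,"ry":0,"rz":0},{"dx":-0.0391,"dy":-0.1303,"dz":0,"rx":0,"ry":0,"rz":0},{"dx":-0.0391,"dy":-0.1303,"dz":0,"rx":0,"ry":0,"rz":0},{"dx":-0.0391,"dy":-0.1303,"dz":0,"rx":0,"ry":0,"rz":0},{"dx":-0.0391,"dy":-0.1303,"dz":0,"rx":0,"ry":0,"rz":0},{"dx":-0.0391,"dy":-0.1303,"dz":0,"rx":0,"ry":0,"rz":0},{"dx":-0.0391,"dy":-0.1303,"dz":0,"rx":0,"ry":0,"rz":0},{"dx":-0.0391,"dy":-0.1303,"dz":0,"rx":0,"ry":0,"rz":0},{"dx":-0.0391,"dy":-0.1303,"dz":0,"rx":0,"ry":0,"rz":0},{"dx":-0.0391,"dy":-0.1303,"dz":0,"rx":0,"ry":0,"rz":0}]}}

```text
t: 17.85
tcp_pos: [0.521, -0.0203, 0.0423]
tool_rot: [0.801, 0.598, 0.0, -0.0]
force: [0.9, 1.9, 1.6]
finger_gap: 0.129
gripper_force: 49.8
```

```bash
python3 - <<'E'
from h import *
np.set_printoptions(precision=5,suppress=True)
s=sensors.sense();print(s['tcp_pos'],s['force'],s['ft_torque'])
a=np.radians(73.3);u=np.array([np.cos(a),np.sin(a)]);v=np.array([u[1],-u[0]])
d=s['tcp_pos'][:2]-[.5155,-.045];print("to face",d@u,"F along,across",s['force'][:2]@u,s['force'][:2]@v)
E
```

```text
[ 0.52096 -0.0203   0.04228] [0.94615 1.88028 1.63896] [ 0.28066 -0.06338  0.01828]
to face 0.025225002369708153 F along,across 2.072865443392875 0.365925387036033
```

Emit:
{"op": "move_arm", "data": {"targets": [{"dx":-0.0046,"dy":-0.0153,"dz":0,"rx":0,"ry":0,"rz":0},{"dx":-0.0046,"dy":-0.0153,"dz":0,"rx":0,"ry":0,"rz":0},{"dx":-0.0046,"dy":-0.0153,"dz":0,"rx":0,"ry":0,"rz":0},{"dx":-0.0046,"dy":-0.0153,"dz":0,"rx":0,"ry":0,"rz":0},{"dx":-0.0046,"dy":-0.0153,"dz":0,"rx":0,"ry":0,"rz":0},{"dx":-0.0046,"dy":-0.0153,"dz":0,"rx":0,"ry":0,"rz":0},{"dx":-0.0046,"dy":-0.0153,"dz":0,"rx":0,"ry":0,"rz":0},{"dx":-0.0046,"dy":-0.0153,"dz":0,"rx":0,"ry":0,"rz":0},{"dx":-0.0046,"dy":-0.0153,"dz":0,"rx":0,"ry":0,"rz":0},{"dx":-0.0046,"dy":-0.0153,"dz":0,"rx":0,"ry":0,"rz":0}]}}

```text
t: 19.1
tcp_pos: [0.5198, -0.0239, 0.0423]
tool_rot: [0.801, 0.598, -0.0, -0.0]
force: [0.8, 2.1, 2.4]
finger_gap: 0.129
gripper_force: 49.9
```

Emit:
{"op": "move_arm", "data": {"targets": [{"dx":-0.0023,"dy":-0.0077,"dz":0,"rx":0,"ry":0,"rz":0},{"dx":-0.0023,"dy":-0.0077,"dz":0,"rx":0,"ry":0,"rz":0},{"dx":-0.0023,"dy":-0.0077,"dz":0,"rx":0,"ry":0,"rz":0},{"dx":-0.0023,"dy":-0.0077,"dz":0,"rx":0,"ry":0,"rz":0},{"dx":-0.0023,"dy":-0.0077,"dz":0,"rx":0,"ry":0,"rz":0},{"dx":-0.0023,"dy":-0.0077,"dz":0,"rx":0,"ry":0,"rz":0},{"dx":-0.0023,"dy":-0.0077,"dz":0,"rx":0,"ry":0,"rz":0},{"dx":-0.0023,"dy":-0.0077,"dz":0,"rx":0,"ry":0,"rz":0},{"dx":0,"dy":0,"dz":0,"rx":0,"ry":0,"rz":0},{"dx":0,"dy":0,"dz":0,"rx":0,"ry":0,"rz":0}]}}

```text
t: 20.35
tcp_pos: [0.5194, -0.0255, 0.0423]
tool_rot: [0.801, 0.598, 0.0, 0.0]
force: [0.6, 2.6, 2.5]
finger_gap: 0.131
gripper_force: 49.9
```

Emit:
{"op": "move_arm", "data": {"targets": [{"dx":-0.0023,"dy":-0.0077,"dz":0,"rx":0,"ry":0,"rz":0},{"dx":-0.0023,"dy":-0.0077,"dz":0,"rx":0,"ry":0,"rz":0},{"dx":-0.0023,"dy":-0.0077,"dz":0,"rx":0,"ry":0,"rz":0},{"dx":-0.0023,"dy":-0.0077,"dz":0,"rx":0,"ry":0,"rz":0},{"dx":-0.0023,"dy":-0.0077,"dz":0,"rx":0,"ry":0,"rz":0},{"dx":0,"dy":0,"dz":0,"rx":0,"ry":0,"rz":0},{"dx":0,"dy":0,"dz":0,"rx":0,"ry":0,"rz":0},{"dx":0,"dy":0,"dz":0,"rx":0,"ry":0,"rz":0},{"dx":0,"dy":0,"dz":0,"rx":0,"ry":0,"rz":0},{"dx":0,"dy":0,"dz":0,"rx":0,"ry":0,"rz":0}]}}

```text
t: 21.6
tcp_pos: [0.5192, -0.0265, 0.0423]
tool_rot: [0.801, 0.598, 0.0, 0.0]
force: [0.3, 1.1, 3.4]
finger_gap: 0.131
gripper_force: 50.0
```

Emit:
{"op": "move_arm", "data": {"targets": [{"dx":-0.0023,"dy":-0.0077,"dz":0,"rx":0,"ry":0,"rz":0},{"dx":-0.0023,"dy":-0.0077,"dz":0,"rx":0,"ry":0,"rz":0},{"dx":-0.0023,"dy":-0.0077,"dz":0,"rx":0,"ry":0,"rz":0},{"dx":-0.0023,"dy":-0.0077,"dz":0,"rx":0,"ry":0,"rz":0},{"dx":-0.0023,"dy":-0.0077,"dz":0,"rx":0,"ry":0,"rz":0},{"dx":0,"dy":0,"dz":0,"rx":0,"ry":0,"rz":0},{"dx":0,"dy":0,"dz":0,"rx":0,"ry":0,"rz":0},{"dx":0,"dy":0,"dz":0,"rx":0,"ry":0,"rz":0},{"dx":0,"dy":0,"dz":0,"rx":0,"ry":0,"rz":0},{"dx":0,"dy":0,"dz":0,"rx":0,"ry":0,"rz":0}]}}

```text
t: 22.85
tcp_pos: [0.5188, -0.0273, 0.0423]
tool_rot: [0.801, 0.598, 0.0, -0.0]
force: [2.5, 4.6, 3.9]
finger_gap: 0.132
gripper_force: 50.0
```

Emit:
{"op": "move_arm", "data": {"targets": [{"dx":0,"dy":0,"dz":0.01,"rx":0,"ry":0,"rz":0},{"dx":0,"dy":0,"dz":0,"rx":0,"ry":0,"rz":0},{"dx":-0.0023,"dy":-0.0077,"dz":0,"rx":0,"ry":0,"rz":0},{"dx":-0.0012,"dy":-0.0038,"dz":0,"rx":0,"ry":0,"rz":0},{"dx":0,"dy":0,"dz":0,"rx":0,"ry":0,"rz":0},{"dx":0,"dy":0,"dz":0,"rx":0,"ry":0,"rz":0},{"dx":0,"dy":0,"dz":0,"rx":0,"ry":0,"rz":0},{"dx":0,"dy":0,"dz":0,"rx":0,"ry":0,"rz":0},{"dx":0,"dy":0,"dz":0,"rx":0,"ry":0,"rz":0},{"dx":0,"dy":0,"dz":0,"rx":0,"ry":0,"rz":0}]}}

```text
t: 24.1
tcp_pos: [0.5188, -0.0273, 0.0423]
tool_rot: [0.801, 0.598, 0.0, -0.0]
force: [2.2, 6.0, 0.7]
finger_gap: 0.129
gripper_force: 49.7
```

```bash
python3 - <<'E'
from h import *
import pickle
m=pickle.load(open("w5.pkl","rb"))
U=lambda p,z:unproj(m,[(120+x/2,y/2) for x,y in p],z)[:, :2].mean(0)
t=np.array([.5318,.0115]);a=np.radians(72.86);u=np.array([np.cos(a),np.sin(a)]);v=np.array([u[1],-u[0]])
for n,p,z in(("wing base (17)",[(366,535),(427,535)],.081),("rim low (18)",[(394,512)],.071),("rim top (18)",[(394,526)],.081)):
  q=U(p,z)-t;print(n,q@u,q@v)
m=pickle.load(open("w3.pkl","rb"))
q=unproj(m,[(215+x/4,168+y/4) for x,y in [(372,188),(440,188),(440,388),(368,388)]],.072)[:,:2]
t=np.array([.4791,.2292]);a=np.radians(131.6);u=np.array([np.cos(a),np.sin(a)]);v=np.array([u[1],-u[0]])
print((q-t)@u,(q-t)@v,((q.mean(0)-t)@u))
s=sensors.sense();print(s['force'],s['ft_torque'])
E
```

```text
wing base (17) 0.01611303584448136 0.0015608703881553514
rim low (18) 0.017597054774858522 0.001026165983825775
rim top (18) 0.01811741556732171 0.0010444708435028564
[ 0.01614371  0.01611917 -0.01691799 -0.01689162] [-0.00470173  0.00580021  0.00590571 -0.00567313] -0.00038668231509659753
[2.15344128 6.02041181 0.73618924] [ 1.06438418 -0.35688691  0.0128362 ]
```

Emit:
{"op": "move_arm", "data": {"targets": [{"dx":0.0034,"dy":0.0115,"dz":0.004,"rx":0,"ry":0,"rz":0},{"dx":0,"dy":0,"dz":0,"rx":0,"ry":0,"rz":-0.1},{"dx":0,"dy":0,"dz":0,"rx":0,"ry":0,"rz":-0.15},{"dx":0,"dy":0,"dz":0,"rx":0,"ry":0,"rz":-0.15},{"dx":0,"dy":0,"dz":0,"rx":0,"ry":0,"rz":-0.15},{"dx":0,"dy":0,"dz":0,"rx":0,"ry":0,"rz":-0.15},{"dx":0,"dy":0,"dz":0,"rx":0,"ry":0,"rz":-0.15},{"dx":0,"dy":0,"dz":0,"rx":0,"ry":0,"rz":-0.15},{"dx":0,"dy":0,"dz":0,"rx":0,"ry":0,"rz":-0.15},{"dx":0,"dy":0,"dz":0,"rx":0,"ry":0,"rz":-0.15}]}}

```text
t: 25.35
tcp_pos: [0.5189, -0.0272, 0.0423]
tool_rot: [0.955, 0.295, 0.0, -0.0]
force: [2.4, 4.7, -0.3]
finger_gap: 0.133
gripper_force: 49.5
```

```bash
python3 -c "
from h import *
s=sensors.sense();print(s['tcp_pos'],s['force'],s['ft_torque'],s['q'])"
```

```text
[ 0.51890718 -0.02721063  0.04229059] [ 2.38990457  4.65287566 -0.30261746] [ 1.05164848 -0.37481832  0.05990461] [-2.67829865e-01  6.95895843e-01  1.83621058e+00  4.87041902e-04
  6.09536977e-01  7.03064584e-01]
```

Emit:
{"op": "move_arm", "data": {"targets": [{"dx":0,"dy":0,"dz":0,"rx":0,"ry":0,"rz":-0.17},{"dx":0,"dy":0,"dz":0,"rx":0,"ry":0,"rz":-0.17},{"dx":0,"dy":0,"dz":0,"rx":0,"ry":0,"rz":-0.17},{"dx":0,"dy":0,"dz":0,"rx":0,"ry":0,"rz":-0.17},{"dx":0,"dy":0,"dz":0,"rx":0,"ry":0,"rz":-0.17},{"dx":0,"dy":0,"dz":0,"rx":0,"ry":0,"rz":-0.17},{"dx":0,"dy":0,"dz":0,"rx":0,"ry":0,"rz":-0.17},{"dx":0,"dy":0,"dz":0,"rx":0,"ry":0,"rz":-0.17},{"dx":0,"dy":0,"dz":0,"rx":0,"ry":0,"rz":-0.17},{"dx":0,"dy":0,"dz":0,"rx":0,"ry":0,"rz":-0.17}]}}

```text
t: 26.6
tcp_pos: [0.5189, -0.0267, 0.0423]
tool_rot: [0.989, -0.145, -0.0, -0.0]
force: [2.5, 7.1, -0.9]
finger_gap: 0.133
gripper_force: 49.6
```

Emit:
{"op": "move_arm", "data": {"targets": [{"dx":0,"dy":0,"dz":0,"rx":0,"ry":0,"rz":0},{"dx":0,"dy":0,"dz":0,"rx":0,"ry":0,"rz":0},{"dx":0,"dy":0,"dz":0,"rx":0,"ry":0,"rz":0},{"dx":0,"dy":0,"dz":0,"rx":0,"ry":0,"rz":0},{"dx":0,"dy":0,"dz":0,"rx":0,"ry":0,"rz":0},{"dx":0,"dy":0,"dz":0,"rx":0,"ry":0,"rz":0},{"dx":0,"dy":0,"dz":0,"rx":0,"ry":0,"rz":0},{"dx":0,"dy":0,"dz":0,"rx":0,"ry":0,"rz":0},{"dx":0,"dy":0,"dz":0,"rx":0,"ry":0,"rz":0},{"dx":0,"dy":0,"dz":0,"rx":0,"ry":0,"rz":0}]}}

```text
t: 27.85
tcp_pos: [0.5187, -0.0267, 0.0423]
tool_rot: [0.99, -0.144, -0.0, -0.0]
force: [3.6, 7.1, -0.9]
finger_gap: 0.131
gripper_force: 49.7
```

Emit:
{"op": "move_arm", "data": {"targets": [{"dx":0.0046,"dy":0.0153,"dz":0,"rx":0,"ry":0,"rz":0},{"dx":0,"dy":0,"dz":0,"rx":0,"ry":0,"rz":0},{"dx":0,"dy":0,"dz":0,"rx":0,"ry":0,"rz":0},{"dx":0,"dy":0,"dz":0,"rx":0,"ry":0,"rz":0},{"dx":0,"dy":0,"dz":0,"rx":0,"ry":0,"rz":0},{"dx":0,"dy":0,"dz":0,"rx":0,"ry":0,"rz":0},{"dx":0,"dy":0,"dz":0,"rx":0,"ry":0,"rz":0},{"dx":0,"dy":0,"dz":0,"rx":0,"ry":0,"rz":0},{"dx":0,"dy":0,"dz":0,"rx":0,"ry":0,"rz":0},{"dx":0,"dy":0,"dz":0,"rx":0,"ry":0,"rz":0}]}}

```text
t: 29.1
tcp_pos: [0.5188, -0.0267, 0.0423]
tool_rot: [0.99, -0.144, -0.0, -0.0]
force: [1.2, 6.2, -1.0]
finger_gap: 0.13
gripper_force: 49.7
```

Emit:
{"op": "move_arm", "data": {"targets": [{"dx":0,"dy":0,"dz":0,"rx":0,"ry":0,"rz":0},{"dx":0,"dy":0,"dz":0,"rx":0,"ry":0,"rz":0},{"dx":0,"dy":0,"dz":0,"rx":0,"ry":0,"rz":0},{"dx":0,"dy":0,"dz":0,"rx":0,"ry":0,"rz":0},{"dx":0,"dy":0,"dz":0,"rx":0,"ry":0,"rz":0},{"dx":0,"dy":0,"dz":0,"rx":0,"ry":0,"rz":0},{"dx":0,"dy":0,"dz":0,"rx":0,"ry":0,"rz":0},{"dx":0,"dy":0,"dz":0,"rx":0,"ry":0,"rz":0},{"dx":0,"dy":0,"dz":0,"rx":0,"ry":0,"rz":0},{"dx":0,"dy":0,"dz":0,"rx":0,"ry":0,"rz":0}], "claw": 40}}

```text
t: 30.35
tcp_pos: [0.5189, -0.027, 0.0426]
tool_rot: [0.99, -0.143, -0.0, -0.0]
force: [-0.3, -0.4, -0.7]
finger_gap: 0.396
gripper_force: 0.0
```

Emit:
{"op": "move_arm", "data": {"targets": [{"dx":0,"dy":0,"dz":0.2,"rx":0,"ry":0,"rz":0},{"dx":0,"dy":0,"dz":0.4,"rx":0,"ry":0,"rz":0},{"dx":0,"dy":0,"dz":0.6,"rx":0,"ry":0,"rz":0},{"dx":0,"dy":0,"dz":0.6,"rx":0,"ry":0,"rz":0},{"dx":0,"dy":0,"dz":0.6,"rx":0,"ry":0,"rz":0},{"dx":0,"dy":0,"dz":0.6,"rx":0,"ry":0,"rz":0},{"dx":0,"dy":0,"dz":0.6,"rx":0,"ry":0,"rz":0},{"dx":0,"dy":0,"dz":0.6,"rx":0,"ry":0,"rz":0},{"dx":0,"dy":0,"dz":0,"rx":0,"ry":0,"rz":0},{"dx":0,"dy":0,"dz":0,"rx":0,"ry":0,"rz":0}]}}

```text
t: 31.6
tcp_pos: [0.5187, -0.0269, 0.1474]
tool_rot: [0.99, -0.144, -0.0, -0.0]
force: [0.3, 0.4, -0.2]
finger_gap: 0.398
gripper_force: 0.0
```

```bash
python3 - <<'E'
from h import *
import pickle
s=sensors.sense();m=cams.camera_model("wrist");im=cams.snapshot("wrist")[:,:,::-1].copy()
pickle.dump(m,open("w6.pkl","wb"));cv2.imwrite("pics/w6.png",im)
p=proj(m,[[.5187,-.0267,.045]])[0];print(s['tcp_pos'],s['force'],p)
x,y=np.clip((p-[130,100]).astype(int),0,[380,280]);print(x,y)
cv2.imwrite("pics/c6.png",crop(im,x,y,260,200,3,20))
E
```

```text
[ 0.51866832 -0.0269233   0.1474275 ] [ 0.28955725  0.43518035 -0.21271306] [317.89495637 238.13980193]
187 138
```

View pics/c6.png

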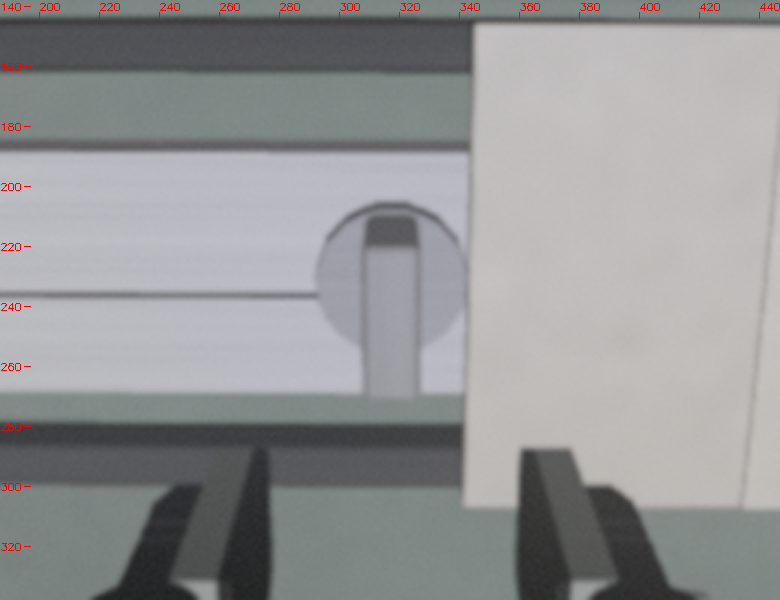

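The crop shows the wing crosswise to the slot. The collar's right edge is at crop x≈466 and the bracket face at about 469, so the gap is under 1 mm. The fingers are clear of everything.

```bash
python3 -c "
from station import order
print(order.sign_off())"
```

```text
the job is handed in; nothing more can be done
None
```

The job is handed in (no verdict was returned): the stop sits in the slot with its collar on the bar and less than 1 mm from the bracket face, foot turned crosswise, released, with contact forces along the slot staying under 8 N at every reading.

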